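# Wind the stone feed in by three turns

## Robot

A 6-joint arm with a two-finger parallel gripper is mounted at the origin on the work surface. World frame = base frame: x ahead of the robot, y to its left, z up, the work surface at z = 0. Lengths are in m, angles in rad, forces in N, time in s.
With the tool pointing down it reaches from about 0.3 to 0.875 m from the base axis. Payload 6.4 kg.
Tool frame: the origin (TCP) lies between the finger pads; the fingertips stand ctrl.tip_extent ahead of it and the grasp point (between the pads) is the TCP (ctrl.tip_extent is the distance from the TCP to the fingertips, in m); z points along the fingers, y is the line along which they close (so a half turn about z gives the same grasp; the last joint's range is limited). The gripper opens to 85 mm and grips with 20 to 120 N. Pads are 22 mm wide; open, the fingers measure 114 mm over their backs; the gripper's body (76 mm by 85 mm) begins 54 mm behind the grasp point. The pads swing forward as they close: fully open they stand 13 mm farther back than shut.
Start: joints at [0.926, 0.181, 1.607, -0, 1.354, -0.206], TCP at [0.244, 0.521, 0.25] pointing down, gripper open.
Joint ranges: [-2.99, 2.99], [-0.89, 2.07], [0.3, 2.58], [-1.14, 4.28], [0, 2.63], [-3.12, 3.12]. Speed limits (rad/s): [2.57, 2.57, 3.01, 3.14, 3.14, 3.14].

## Interface

Orientations are given as a unit quaternion [w, x, y, z].
In Python, from bench import ctrl gives the robot as it stands.
- The arm moves only by the tool send_rows, never from a script. Its arguments are lists of equal length, an entry for each row: "dr": the turn, a rotation vector about the tool's x, y, z in units of 6 degrees (1.0 is 6 degrees), a list of three; "xyz": the shift along the tool's x, y, z in cm, a list of three; "jaw": the opening in per cent of the stroke, from 0 (shut) to 100 (fully open). In form: {"dr": [[wx, wy, wz], ...], "xyz": [[dx, dy, dz], ...], "jaw": [jaw, ...]}. A call has exactly 8 rows; each row is the pose to reach, as a shift and turn from the pose commanded when the call began, along the tool's axes at that moment; what a row does not reach only later rows make up. A row lasts 1/8 s, in which the tool goes at most 62.5 mm and 10.7 degrees, less where a joint would pass 70% of its speed; a pose out of reach is approached as far as the arm can. A call with a gripper value outside its range is refused whole. The fingers move at their own pace and stop on an object; the grip force is fixed at half the most. Time passes only in rows, so rows that repeat a pose let the fingers close, or fill a call up. It gives the time, the measured TCP pose, the force, the opening and the grip force at its end, in the units of the state.
- ctrl.get_obs(): the state, without advancing time (a new reading comes with each control period).
- ctrl.camera(name): name is "scene" or "top" or "wrist"; returns the picture (420x560x3 uint8, red, green, blue); there is no depth.
- ctrl.calibration(name): a dict with "camera_matrix" (3x3 intrinsics, pixels), "D" ([k1, k2, p1, p2, k3] as OpenCV has them; the pictures are not rectified), "world_from_camera" (4x4, takes a point from camera to world coordinates). Camera axes: x right, y up, looking along -z (the intrinsics and any distortion apply to the point x, -y, -z); pixel columns grow to the right and rows downward; lengths in m; the calibration is good to about 2 mm. A picture is of the moment at which its call begins: read the wrist's pose just before it. calibration takes no time and is no camera call; for the wrist camera it gives the pose at the moment of the call.
- ctrl.hand_in(): hands the job in; it is judged then, once.
The state is a dict: "time_s": time; "q": joint angles; "dq": joint speeds; "joint_efforts": joint torques, N m; "eef_pos": TCP position; "eef_rot": TCP orientation; "wrist_force": force on the tool from outside, world axes, zero at the start; "torque": the same for the moment, N m; "opening": opening from 0.0 (shut) to 1.0 (fully open); "grasp_force": force on a finger pad.
Only numpy, scipy, OpenCV 4.12 (cv2) and the standard library are available. Lean on these libraries where they do the work, as an engineer would, in place of code of your own. Each camera call takes 0.05 s, during which the arm holds its last target. There are 200 camera calls.

## Task

Pick up the loose crank, fit its square socket over the brass square shaft of the stone-facing machine so that it sits fully home on the collar, then wind the crank exactly three full turns clockwise (seen from above), counted from where the shaft stands now. Leave the crank on the shaft, at rest, and do not disturb the other things on the table.

Things in the scene. Friction and masses are not known exactly. Their poses are not given: they have to be found in the camera images.
- crank: Loose crank, about 0.45 kg, flat on the table, right way up. Origin: centre of the hub's underside; z up, x along the arm. Hub: dark block 42 x 42 mm, 56 high, sides along x and y, with a square 26 mm hole right through (same sides, mouth chamfered 2 mm); grasp it from above across its y sides. Arm: flat bar 28 mm wide, z 0 to 14 mm, from the hub to x = 109 mm.
- handle (a point): Middle of the crank's handle: red upright round post, diameter 22 mm, at x = 95 mm on the crank, z from 14 to 80 mm (this point at 45 mm). It does not spin on the arm. It can be pushed or held to wind. Pushed with shut fingers, only its top 30 mm or so should meet them, clear of the wider gripper parts.
- drive: Upright brass feed shaft. Origin: on its axis at the top of the dark collar, 115 mm above the table, where the hub's underside rests when home; z up, x and y along the sides of the square: 24 x 24 mm, z 0 to 32 mm, tapering above. Starts at any angle, turns endlessly about z against a friction of about 0.15 N m, stays where it is left and does not run on.
- pilot (a point): Top of the shaft's round pilot, 53 mm above the collar, diameter 17 mm. Between 42 and 32 mm above the collar it widens by a square taper into the 24 mm square. The hub drops over the pilot at any angle, but goes home only with its square lined up, any of the four ways. Home, it has about 5 degrees of play either way.
- machine: Fixed stone-facing machine. Origin on the table under the shaft's axis; y along the machine to its wheel. Grey base 30 mm high, x -95 to 95, y -85 to 315 mm; green gearbox 130 x 130 mm under the shaft, top at 100 mm; collar 48 mm across on it, top at 115 mm. Elsewhere under 121 mm high, and under 114 mm within 200 mm of the shaft: a seated crank swings clear.
- carriage: Blue carriage with a clamped amber stone on the machine's rails. Origin: centre of its underside; starts at y = 145 mm, z = 50 mm in the machine's frame. The shaft drives it towards the wheel (machine +y) by 2 mm for each clockwise turn, back when turned the other way. There is no dial or scale.
- lion_seal: Bystander: amber seal stone 40 x 40 mm with a carved top, about 100 mm high. Origin: centre of its underside.
- red_stone: Bystander: red seal stone 36 x 36 x 65 mm, upright. Origin: centre of its underside.
- pale_stone: Bystander: pale seal stone 36 x 36 x 65 mm, upright. Origin: centre of its underside.
- paste_box: Bystander: round blue porcelain box for seal paste, 76 mm across, 40 mm high. Origin: centre of its underside.
Things that resemble listed ones, but are neither listed nor needed, are in the scene too. Leave any orange or pink look-alike of the crank alone.

How it is judged:
On the way:
1. the crank is fully home on the square shaft (horizontal distance between crank and drive below 0.005 m and z of crank in the frame of drive between -0.004 and 0.005 m and angle between crank's own z axis and vertical below 0.12 rad), for 0.2 s.
At the end, for the whole second after the job is handed in: Shaft wound three full turns clockwise from its start, within 27 degrees (carriage 6.00 mm, +/- 0.15 mm, nearer the wheel); crank on the shaft, underside within 5 mm of the collar and axis, upright to 7 degrees; crank and shaft at rest; bystanders not shifted over 40 mm nor tipped (all of step 1 and y of carriage in the frame of machine between 0.15085 and 0.15115 m and linear speed of crank below 0.02 m/s and angular speed of drive below 0.1 rad/s); the robot touches nothing.
It fails at once if a bystander (seal, stone or paste box) is shifted by more than 40 mm (distance of any of lion_seal, red_stone, pale_stone, paste_box from where it was at the start of the episode above 0.04 m).
It fails at once if a bystander is tipped over (angle between any of lion_seal, red_stone, pale_stone, paste_box's own z axis and vertical above 0.6 rad).
It also fails if it takes over 72 s, if anything falls off the work surface, if the arm or the gripper's body presses on something with over 40 N, if the wrist force passes 120 N, or if a joint passes its speed limit or range.

## Working session

There is one attempt and no reset: what is moved stays moved. The work goes in short steps, Python scripts to look and compute and a tool call to move; the robot and the scene stay as the last step left them, time stands still between calls to the robot, and variables do not carry over. Pictures are saved under pics/ and viewed, at most 10 in all, crops included, and the job is handed in when it is done.

Besides the shell and the picture viewer there is one more tool, called as a command line: name --argument value ..., lists and objects as JSON in quotes. send_rows: Moves the arm, as the interface text tells. Its arguments: {"type":"object","properties":{"dr":{"type":"array","items":{"type":"array","items":{"type":"number"}}},"xyz":{"type":"array","items":{"type":"array","items":{"type":"number"}}},"jaw":{"type":"array","items":{"type":"number"}}},"required":["dr","xyz","jaw"]}

```bash
ls; mkdir -p pics
python3 - <<'E'
from bench import ctrl
import cv2
for n in ("top","scene"):
    cv2.imwrite(f"pics/{n}0.png",ctrl.camera(n)[:,:,::-1])
    c=ctrl.calibration(n);print(n,c["camera_matrix"],c["D"],c["world_from_camera"])
o=ctrl.get_obs();print(o["time_s"],o["eef_pos"],o["eef_rot"],o["opening"],ctrl.tip_extent)
E
```

```text
pics
top [[531.38253086   0.         274.7770049 ]
 [  0.         531.38253086 215.87024995]
 [  0.           0.           1.        ]] [0.04597344 0.         0.         0.         0.        ] [[ 0.02398534  0.97909341 -0.20199206  0.28866411]
 [-0.99969193  0.02220005 -0.01109957 -0.05953523]
 [-0.00638328  0.20219606  0.97932426  1.235352  ]
 [ 0.          0.          0.          1.        ]]
scene [[499.12490995   0.         282.48205559]
 [  0.         499.12490995 203.83127164]
 [  0.           0.           1.        ]] [-0.04055347  0.          0.          0.          0.        ] [[-0.90115223 -0.24848145  0.35522053  0.90011497]
 [ 0.43350132 -0.51440638  0.73990721  0.70064286]
 [-0.00112551  0.8207576   0.57127549  0.71723108]
 [ 0.          0.          0.          1.        ]]
0.1 [0.2439838  0.52016072 0.24947708] [-3.23120601e-04  2.17640968e-01  9.76028581e-01 -7.16615578e-04] 1.0014521425157055 0.019
```

View pics/top0.png

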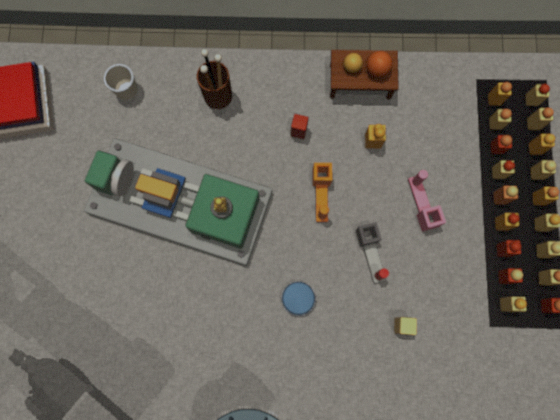

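View pics/scene0.png

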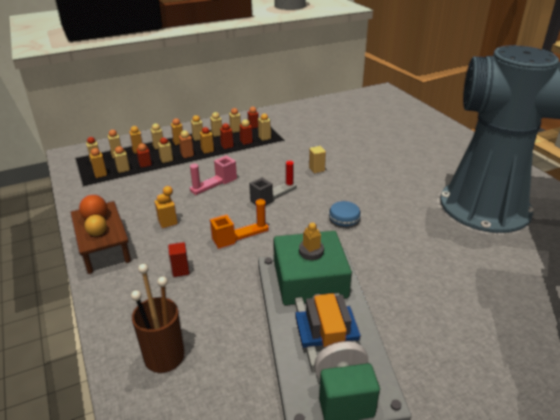

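The top view shows three possible cranks: a dark hub with a red post at (369,235)/(382,273), an orange one at (322,173) and a pink one at (432,217). By the description I want the dark one. The shaft is at (221,205), and the carriage and wheel are to its left. Next is a close crop to check.

```bash
cat > h.py <<'E'
from bench import ctrl
import cv2, numpy as np
from scipy.spatial.transform import Rotation as R
F=np.diag([1.,-1,-1])
def proj(n,P,c=None):
    c=c or ctrl.calibration(n);T=np.array(c["world_from_camera"])
    q=(np.atleast_2d(P)-T[:3,3])@T[:3,:3]@F
    return cv2.projectPoints(q.reshape(-1,1,3),np.zeros(3),np.zeros(3),np.array(c["camera_matrix"]),np.array(c["D"]))[0][:,0]
def ray(n,uv,z,c=None):
    c=c or ctrl.calibration(n);T=np.array(c["world_from_camera"])
    p=cv2.undistortPoints(np.array(uv,float).reshape(-1,1,2),np.array(c["camera_matrix"]),np.array(c["D"]))[:,0]
    d=np.c_[p,np.ones(len(p))]@F@T[:3,:3].T
    return (T[:3,3]+d*((z-T[2,3])/d[:,2:]))[:,:2]
def tool():
    o=ctrl.get_obs();w,x,y,z=o["eef_rot"];return np.array(o["eef_pos"]),R.from_quat([x,y,z,w]),o
E
python3 - <<'E'
from h import *
i=cv2.imread("pics/top0.png")
a=cv2.resize(i[210:290,340:410],None,fx=5.6,fy=5.6,interpolation=cv2.INTER_CUBIC)[:440,:390]
b=cv2.resize(i[165:245,183:253],None,fx=5.6,fy=5.6,interpolation=cv2.INTER_CUBIC)[:440,:390]
cv2.imwrite("pics/crop1.png",np.hstack([a,b]))
E
```

```text
(no output)
```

View pics/crop1.png

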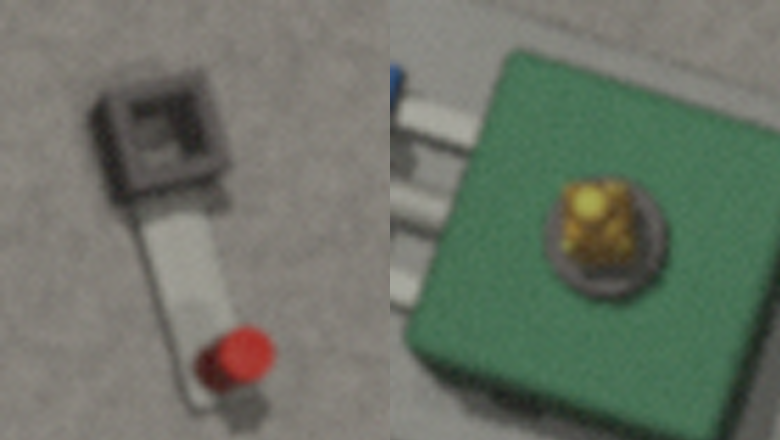

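The crop shows the dark hub with its square hole, hub top centre near (370,233), and the red post top near (384,273). The collar centre is near (221.6,207.7) and the pilot top near (218.4,201.6).

Run:
```python
from h import *
H=ray("top",[[370,233.2]],.056)[0];K=ray("top",[[384.1,273.2]],.08)[0]
print("hub",H,"handle",K,np.linalg.norm(H-K),np.degrees(np.arctan2(*(K-H)[::-1])))
print("collar",ray("top",[[221.6,207.7]],.115),"pilot",ray("top",[[218.4,201.6]],.168))
i=cv2.imread("pics/top0.png")
# gearbox top rectangle
hsv=cv2.cvtColor(i,cv2.COLOR_BGR2HSV);m=cv2.inRange(hsv,(50,80,60),(90,255,255));m[:,:185]=0
pts=np.argwhere(m)[:,::-1];r=cv2.minAreaRect(ray("top",pts,.1).astype(np.float32));print("gearbox",r)
p,r,o=tool();print(p,r.as_matrix().round(3))
T=np.array(ctrl.calibration("wrist")["world_from_camera"]);print("cam in tool",r.as_matrix().T@(T[:3,3]-p),(r.as_matrix().T@T[:3,:3]).round(3),ctrl.calibration("wrist")["camera_matrix"])
```

```text
hub [ 0.49704315 -0.26085683] handle [ 0.40570089 -0.28596517] 0.09473034458463062 -164.63003583228556
collar [[0.53515601 0.06843734]] pilot [[0.53622468 0.06954824]]
gearbox ((0.5356267094612122, 0.06883296370506287), (0.12806597352027893, 0.1267319917678833), 72.7771987915039)
[0.2439838  0.52016072 0.24947708] [[-0.905  0.425 -0.001]
 [ 0.425  0.905 -0.001]
 [ 0.    -0.002 -1.   ]]
cam in tool [ 0.06674892  0.00049701 -0.12345196] [[-0.     0.964  0.265]
 [ 1.     0.     0.001]
 [ 0.     0.265 -0.964]] [[373.59721604   0.         282.9749687 ]
 [  0.         373.59721604 207.72877552]
 [  0.           0.           1.        ]]
```

send_rows --dr '[[0,0,0],[0,0,0],[0,0,0],[0,0,0],[0,0,0],[0,0,0],[0,0,0],[0,0,0]]' --xyz '[[-3,-2,-1],[-7.5,-4.8,-2],[-12,-7.6,-3],[-16.5,-10.4,-4],[-21,-13.2,-5],[-25.5,-16,-5],[-30,-18.8,-5],[-34.5,-21.6,-5]]' --jaw '[100,100,100,100,100,100,100,100]'

```text
time_s: 1.1
eef_pos: [0.4653, 0.1768, 0.3001]
eef_rot: [-0.0, 0.218, 0.976, 0.0]
wrist_force: [0.2, 0.9, 0.6]
opening: 1.001
grasp_force: 0.0
```

send_rows --dr '[[0,0,1.6],[0,0,3.2],[0,0,4.8],[0,0,6.4],[0,0,8],[0,0,9.6],[0,0,11],[0,0,11]]' --xyz '[[-4,-2.5,0],[-8,-5,0],[-10.5,-6.5,0],[-11,-6.8,0],[-11,-6.8,0],[-11,-6.8,0],[-11,-6.8,0],[-11,-6.8,0]]' --jaw '[100,100,100,100,100,100,100,100]'

```text
time_s: 2.1
eef_pos: [0.5353, 0.0701, 0.2998]
eef_rot: [-0.0, 0.714, 0.7, -0.0]
wrist_force: [0.2, 0.3, -0.2]
opening: 1.001
grasp_force: 0.0
```

Run:
```python
from h import *
p,r,o=tool();c=ctrl.calibration("wrist");i=ctrl.camera("wrist")[:,:,::-1]
cv2.imwrite("pics/w1.png",i);import pickle;pickle.dump(c,open("w1.pkl","wb"))
print(o["time_s"],p,r.as_matrix().round(3),o["q"]);print(proj("wrist",[[.5355,.069,.168],[.5355,.069,.115]],c))
```

```text
2.1 [0.53528214 0.07014945 0.29983123] [[ 0.019  1.    -0.001]
 [ 1.    -0.019  0.   ]
 [ 0.    -0.001 -1.   ]] [-8.96587240e-02  6.37002386e-02  1.63610408e+00 -1.30270267e-05
  1.44268348e+00 -7.10378782e-02]
[[282.77485352 205.24913898]
 [282.86420084 188.97042361]]
```

View pics/w1.png

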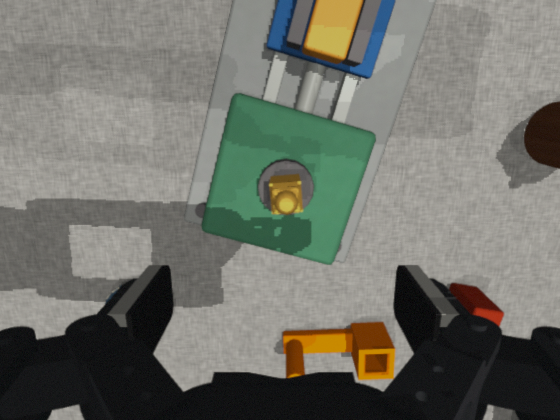

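The wrist view shows the pilot top at about (286,203) and the collar at about (285,186). The square looks turned only a few degrees from the image axes. I'll zoom in for its angle.

Run:
```python
from h import *
i=cv2.imread("pics/w1.png")
cv2.imwrite("pics/crop2.png",cv2.resize(i[150:225,250:325],None,fx=8,fy=8,interpolation=cv2.INTER_CUBIC))
```

```text
(no output)
```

View pics/crop2.png

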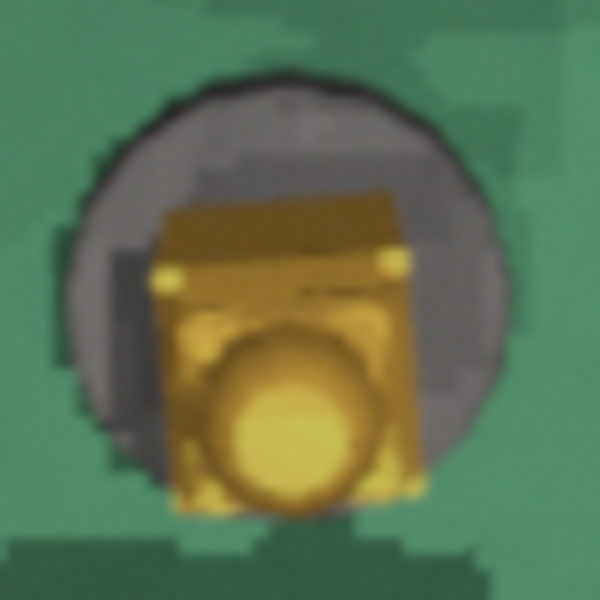

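Run:
```python
from h import *
import pickle;c=pickle.load(open("w1.pkl","rb"))
f=lambda a:np.array(a)/8.+[250,150]-.45
s=ray("wrist",f([[155,268],[405,251],[425,493],[175,512]]),.147,c)
e=np.diff(np.vstack([s,s[:1]]),axis=0)
print(s.mean(0),np.linalg.norm(e,axis=1),np.degrees(np.arctan2(e[:,1],e[:,0]))%90)
print(ray("wrist",f([[290,300]]),.115,c),ray("wrist",f([[293,433]]),.168,c))
p,r,o=tool();print(o["time_s"])
for t in ([.497,-.261,.25],):
    print((r.as_matrix().T@(np.array(t)-p))*100)
```

```text
[0.53778517 0.06955095] [0.02358782 0.02377337 0.02412814 0.02400463] [2.88241549 4.24379164 3.44747898 2.94370082]
[[0.53800685 0.07061031]] [[0.53792473 0.07010655]]
2.15
[-33.17268505  -3.26736684   4.99340366]
```

Averaging the views, the shaft is at about (0.5375,0.070) with its square at 3.4°. Next, over the crank.

send_rows --dr '[[0,0,1.6],[0,0,3.2],[0,0,4.8],[0,0,6.4],[0,0,8],[0,0,9.6],[0,0,11.2],[0,0,12.2]]' --xyz '[[-3,-0.3,1],[-8,-0.8,2],[-13,-1.3,3],[-18,-1.8,4],[-23,-2.3,5],[-28,-2.8,5],[-31,-3.1,5],[-33,-3.2,5]]' --jaw '[100,100,100,100,100,100,100,100]'

```text
time_s: 3.15
eef_pos: [0.4964, -0.2608, 0.25]
eef_rot: [-0.0, 0.991, 0.135, -0.0]
wrist_force: [-0.2, 0.5, 0.2]
opening: 1.0
grasp_force: 0.0
```

Run:
```python
from h import *
p,r,o=tool();c=ctrl.calibration("wrist");i=ctrl.camera("wrist")[:,:,::-1]
import pickle;pickle.dump(c,open("w2.pkl","wb"));cv2.imwrite("pics/w2full.png",i)
print(o["time_s"],p,r.as_matrix().round(3))
u=proj("wrist",[[.497,-.261,.056]],c)[0];print(u)
x,y=(u-[60,50]).astype(int);y=max(y,0);x=max(x,0);print(x,y)
cv2.imwrite("pics/crop3.png",cv2.resize(i[y:y+140,x:x+130],None,fx=4,fy=4,interpolation=cv2.INTER_CUBIC))
```

```text
3.15 [ 0.49641363 -0.26081367  0.25003622] [[ 0.964  0.267 -0.   ]
 [ 0.267 -0.964  0.   ]
 [-0.    -0.    -1.   ]]
[283.43661955 185.18159473]
223 135
```

View pics/crop3.png

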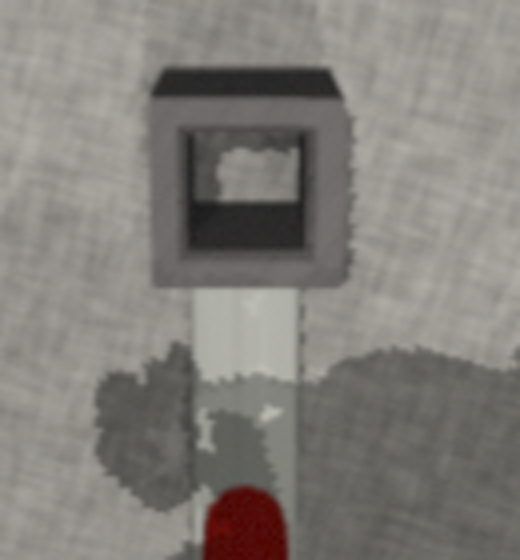

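The hub top face is nearly square to the tool axes. Its corners are at crop pixels (153,97) to (348,287), centre (250,192), and the red post is below.

Run:
```python
from h import *
import pickle;c=pickle.load(open("w2.pkl","rb"))
s=ray("wrist",np.array([[153,97],[345,98],[347,287],[153,287]])/4.+[223,135]-.4,.056,c)
e=np.diff(np.vstack([s,s[:1]]),axis=0);m=s.mean(0)
print(m,np.linalg.norm(e,axis=1),np.degrees(np.arctan2(e[:,1],e[:,0]))%90)
p,r,o=tool();print(r.as_matrix().T@(np.r_[m,.034]-p)*100)
```

```text
[ 0.4991686  -0.26178498] [0.04087428 0.04171674 0.04271501 0.04191467] [15.18868578 17.12690909 15.48325413 14.60195042]
[ 0.31009182 -0.03712596 21.61132671]
```

send_rows --dr '[[0,0,0],[0,0,0],[0,0,0],[0,0,0],[0,0,0],[0,0,0],[0,0,0],[0,0,0]]' --xyz '[[0.2,0,2],[0.3,0,6],[0.3,0,10],[0.3,0,14],[0.3,0,17],[0.3,0,19.5],[0.3,0,21],[0.3,0,21]]' --jaw '[100,100,100,100,100,100,100,70]'

```text
time_s: 4.2
eef_pos: [0.4993, -0.2575, 0.0394]
eef_rot: [-0.001, 0.991, 0.137, -0.001]
wrist_force: [0.7, 0.2, -0.4]
opening: 0.819
grasp_force: 0.0
```

send_rows --dr '[[0,0,0],[0,0,0],[0,0,0],[0,0,0],[0,0,0],[0,0,0],[0,0,0],[0,0,0]]' --xyz '[[0,0,0],[0,0,0],[0,0,0],[0,0,0],[0,0,0],[0,0,0],[0,0,0],[0,0,0]]' --jaw '[40,20,0,0,0,0,0,0]'

```text
time_s: 5.2
eef_pos: [0.5011, -0.2595, 0.042]
eef_rot: [0.001, 0.991, 0.136, 0.001]
wrist_force: [1.5, -2.0, 6.7]
opening: 0.486
grasp_force: 62.4
```

Gripped at opening 0.486 with 62 N. Lifting.

send_rows --dr '[[0,0,0],[0,0,0],[0,0,0],[0,0,0.4],[0,0,0.8],[0,0,1.2],[0,0,1.6],[0,0,2]]' --xyz '[[0,0,-1],[0,0,-4],[0,0,-8],[0,0,-12],[0,0,-16],[0,0,-20],[0,0,-22],[0,0,-22]]' --jaw '[0,0,0,0,0,0,0,0]'

```text
time_s: 6.2
eef_pos: [0.4999, -0.2581, 0.262]
eef_rot: [0.0, 1.0, 0.031, 0.001]
wrist_force: [0.2, -0.8, -5.8]
opening: 0.482
grasp_force: 62.6
```

Run:
```python
from h import *
p,r,o=tool();c=ctrl.calibration("wrist");i=ctrl.camera("wrist")[:,:,::-1]
import pickle;pickle.dump((c,p,r.as_matrix()),open("w3.pkl","wb"))
print(o["time_s"],p,r.as_matrix().round(3),o["grasp_force"],o["wrist_force"])
print(proj("wrist",[p,p-[0,0,-.014]],c),r.as_matrix().T@(np.array([.5377,.0701,.25])-p)*100)
cv2.imwrite("pics/w3.png",cv2.resize(i[180:420,140:420],None,fx=2.5,fy=2.5,interpolation=cv2.INTER_CUBIC))
```

```text
6.2 [ 0.49990045 -0.25813088  0.26195108] [[ 0.998  0.063  0.001]
 [ 0.063 -0.998 -0.001]
 [ 0.001  0.001 -1.   ]] 62.63274326920509 [ 0.15218081 -0.83753812 -5.77019954]
[[283.57765605 296.11869158]
 [283.69916627 316.82584843]] [  5.82561158 -32.52311893   1.1749276 ]
```

View pics/w3.png

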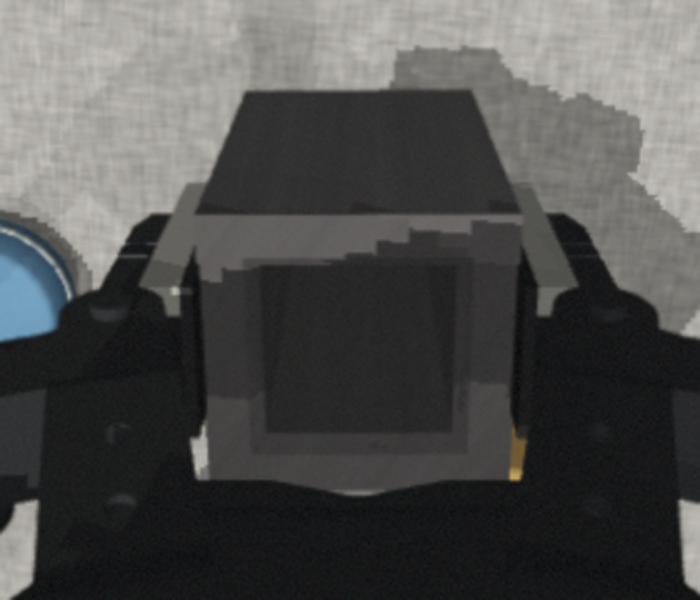

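The hub is held straight in the jaws. The hole mouth corners are about (245,260), (472,260), (470,453), (250,453) in the crop, and the rear bottom edge is on row 92.

Run:
```python
from h import *
import pickle;c,p,r=pickle.load(open("w3.pkl","rb"))
f=lambda a:np.array(a)/2.5+[140,180]-.3
for z,a in ((.014,[[245,260],[472,260],[470,453],[250,453]]),(.014,[[195,214],[522,214]]),(-.042,[[245,92],[472,92]])):
    s=ray("wrist",f(a),p[2]+z,c);l=(np.c_[s,np.full(len(s),p[2]+z)]-p)@r*1000
    print(l.round(1),l.mean(0).round(1))
```

```text
[[ 12.1 -14.8 -14. ]
 [ 12.1  14.5 -14. ]
 [-17.3  15.2 -14. ]
 [-17.3 -15.2 -14. ]] [ -2.6  -0.1 -14. ]
[[ 18.6 -21.  -14. ]
 [ 18.5  20.6 -14. ]] [ 18.5  -0.2 -14. ]
[[ 17.9 -21.1  42. ]
 [ 17.9  20.9  42. ]] [17.9 -0.1 42. ]
```

send_rows --dr '[[0,0,0],[0,0,0],[0,0,0],[0,0,0],[0,0,0],[0,0,0],[0,0,0],[0,0,0]]' --xyz '[[0.2,-1.5,0],[0.8,-4.5,0],[1.6,-8.5,0],[2.4,-13,0],[3.2,-17.5,0],[4,-22,0],[4.8,-26,0],[5.4,-29.5,0]]' --jaw '[0,0,0,0,0,0,0,0]'

```text
time_s: 7.25
eef_pos: [0.5336, 0.0423, 0.2593]
eef_rot: [-0.0, 0.999, 0.033, -0.001]
wrist_force: [0.9, 0.1, -6.3]
opening: 0.487
grasp_force: 62.4
```

send_rows --dr '[[0,0,0],[0,0,0],[0,0,0],[0,0,0],[0,0,0],[0,0,0],[0,0,0],[0,0,0]]' --xyz '[[0.4,-2,0.5],[0.6,-2.8,1],[0.6,-3,1.5],[0.6,-3,2.5],[0.6,-3,3],[0.6,-3,3.5],[0.6,-3,3.5],[0.6,-3,3.5]]' --jaw '[0,0,0,0,0,0,0,0]'

```text
time_s: 8.25
eef_pos: [0.5392, 0.0697, 0.2255]
eef_rot: [0.0, 0.999, 0.032, 0.0]
wrist_force: [0.2, -0.4, -5.6]
opening: 0.482
grasp_force: 62.5
```

Run:
```python
from h import *
p,r,o=tool();print(o["time_s"],p,r.as_matrix().round(3),o["grasp_force"],o["wrist_force"])
print(r.as_matrix().T@(np.array([.539,.070,.157])-p)*100)
i=ctrl.camera("scene")[:,:,::-1];print(proj("scene",[.536,.07,.16]))
cv2.imwrite("pics/s2.png",cv2.resize(i[150:320,220:420],None,fx=3.5,fy=3.5,interpolation=cv2.INTER_CUBIC))
```

```text
8.25 [0.53918384 0.06967613 0.22554405] [[ 0.998  0.064  0.   ]
 [ 0.064 -0.998 -0.   ]
 [ 0.     0.    -1.   ]] 62.46339987963438 [ 0.20249039 -0.40206805 -5.55199625]
[-0.01947569 -0.03390537  6.85439506]
[[312.69985746 227.01031669]]
```

View pics/s2.png

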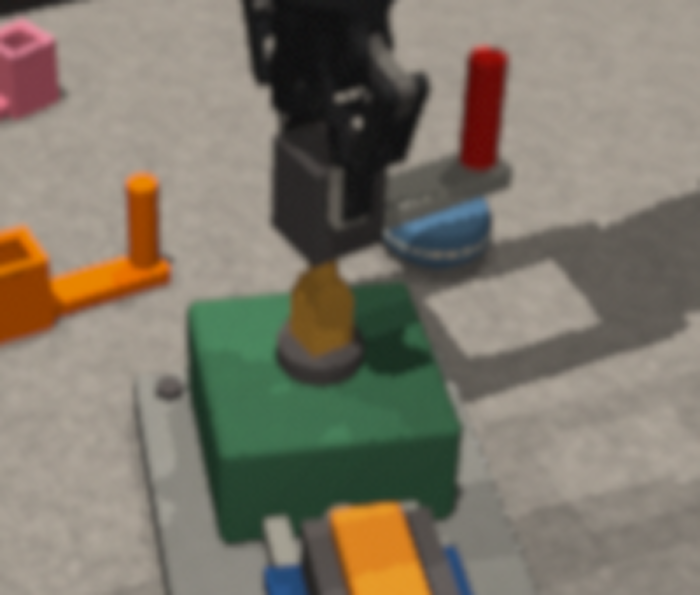

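The hub is centred over the pilot. Lowering.

send_rows --dr '[[0,0,0],[0,0,0],[0,0,0],[0,0,0],[0,0,0],[0,0,0],[0,0,0],[0,0,0]]' --xyz '[[0,0,0.6],[0,0,1.2],[0,0,1.8],[0,0,2.3],[0,0,2.7],[0,0,3.1],[0,0,3.5],[0,0,3.5]]' --jaw '[0,0,0,0,0,0,0,0]'

```text
time_s: 9.3
eef_pos: [0.539, 0.0698, 0.1901]
eef_rot: [-0.0, 0.999, 0.032, -0.0]
wrist_force: [-0.6, -0.7, -5.1]
opening: 0.485
grasp_force: 62.5
```

send_rows --dr '[[0,0,0],[0,0,0],[0,0,0],[0,0,0],[0,0,0],[0,0,0],[0,0,0],[0,0,0]]' --xyz '[[0,0,0.2],[0,0,0.4],[0,0,0.6],[0,0,0.8],[0,0,1],[0,0,1.2],[0,0,1.4],[0,0,1.4]]' --jaw '[0,0,0,0,0,0,0,0]'

```text
time_s: 10.3
eef_pos: [0.5392, 0.0698, 0.1761]
eef_rot: [-0.0, 0.999, 0.032, 0.0]
wrist_force: [3.7, 0.5, -6.4]
opening: 0.481
grasp_force: 62.5
```

send_rows --dr '[[0,0,0],[0,0,0],[0,0,0],[0,0,0],[0,0,0],[0,0,0],[0,0,0],[0,0,0]]' --xyz '[[0.03,0,0.3],[0.03,0,0.6],[0.03,0,0.9],[0.03,0,1.2],[0.03,0,1.5],[0.03,0,1.7],[0.03,0,1.9],[0.03,0,1.9]]' --jaw '[0,0,0,0,0,0,0,0]'

```text
time_s: 11.3
eef_pos: [0.5393, 0.0698, 0.157]
eef_rot: [-0.0, 0.999, 0.032, 0.0]
wrist_force: [4.4, 0.8, -7.0]
opening: 0.481
grasp_force: 62.5
```

send_rows --dr '[[0,0,0],[0,0,0],[0,0,0],[0,0,0],[0,0,0],[0,0,0],[0,0,0],[0,0,0]]' --xyz '[[0,0,0.1],[0,0,0.2],[0,0,0.25],[0,0,0.25],[0,0,0.25],[0,0,0.25],[0,0,0.25],[0,0,0.25]]' --jaw '[0,0,0,0,0,0,0,0]'

```text
time_s: 12.3
eef_pos: [0.5394, 0.0699, 0.1569]
eef_rot: [0.0, 0.999, 0.032, 0.0]
wrist_force: [-5.4, 1.1, 11.9]
opening: 0.484
grasp_force: 64.7
```

Contact at z = 0.157 means the crank is home. Releasing and rising.

send_rows --dr '[[0,0,0],[0,0,0],[0,0,0],[0,0,0],[0,0,0],[0,0,0],[0,0,0],[0,0,0]]' --xyz '[[0,0,-0.2],[0,0,-0.2],[0,0,-0.2],[0,0,-0.2],[0,0,-0.2],[0,0,-0.2],[0,0,-0.2],[0,0,-0.2]]' --jaw '[0,30,60,90,100,100,100,100]'

```text
time_s: 13.3
eef_pos: [0.5393, 0.0698, 0.1568]
eef_rot: [0.0, 0.999, 0.032, -0.0]
wrist_force: [-0.9, -0.4, -0.4]
opening: 1.001
grasp_force: 0.0
```

send_rows --dr '[[0,0,0],[0,0,0],[0,0,0],[0,0,0],[0,0,0],[0,0,0],[0,0,0],[0,0,0]]' --xyz '[[0,0,-1],[0,0,-3],[0,0,-6],[0,0,-9],[0,0,-11],[0,0,-12],[0,0,-12],[0,0,-12]]' --jaw '[100,100,100,100,100,100,70,40]'

```text
time_s: 14.3
eef_pos: [0.5387, 0.0699, 0.2758]
eef_rot: [-0.0, 0.999, 0.032, -0.001]
wrist_force: [-0.5, -0.5, -0.1]
opening: 0.608
grasp_force: 0.0
```

Run:
```python
from h import *
p,r,o=tool();c=ctrl.calibration("wrist");i=ctrl.camera("wrist")[:,:,::-1];t=ctrl.camera("top")[:,:,::-1]
print(o["time_s"],p,r.as_matrix().round(3),o["opening"],o["wrist_force"])
C=np.array([.5367,.0697])
a=cv2.resize(t[160:260,170:270],None,fx=4,fy=4,interpolation=cv2.INTER_CUBIC)
b=cv2.resize(i,None,fx=400/420,fy=400/420)[:,100:500]
cv2.imwrite("pics/s3.png",np.hstack([a,b]))
m=cv2.inRange(cv2.cvtColor(np.ascontiguousarray(t),cv2.COLOR_BGR2HSV),(0,150,60),(6,255,255));pt=np.argwhere(m[150:280,160:290])[:,::-1]+[160,150]
print(len(pt),pt.mean(0),proj("top",[[.4417,.0644,.195],[.4417,.0644,.13],[.5367,.0697,.171]]))
```

```text
14.3 [0.5387462  0.06990293 0.27578437] [[ 0.998  0.064 -0.002]
 [ 0.064 -0.998  0.   ]
 [-0.002 -0.    -1.   ]] 0.6075129130089909 [-0.49801817 -0.45459965 -0.14412097]
72 [218.97222222 246.47222222] [[217.31675121 245.09334717]
 [220.79659134 249.69308082]
 [218.17572881 201.04018461]]
```

View pics/s3.png

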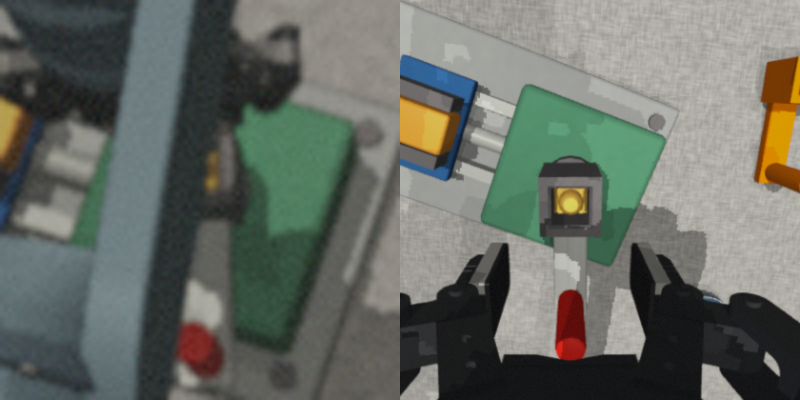

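The crank is home, with the pilot visible in the socket and the red handle where predicted. Going behind the handle with the fingers shut.

send_rows --dr '[[0,0,0],[0,0,0],[0,0,0],[0,0,0],[0,0,0],[0,0,0],[0,0,0],[0,0,0]]' --xyz '[[-1.5,1,0],[-4,2.5,0],[-6.5,4,0],[-8,4.7,0],[-8.5,4.8,0],[-8.5,4.8,0],[-8.5,4.8,0],[-8.5,4.8,0]]' --jaw '[0,0,0,0,0,0,0,0]'

```text
time_s: 15.4
eef_pos: [0.4579, 0.0168, 0.2767]
eef_rot: [-0.0, 0.999, 0.032, -0.0]
wrist_force: [-0.0, 0.0, -0.0]
opening: 0.0
grasp_force: 0.0
```

send_rows --dr '[[0,0,0],[0,0,0],[0,0,0],[0,0,0],[0,0,0],[0,0,0],[0,0,0],[0,0,0]]' --xyz '[[0,0,1],[0,0,2.5],[0,0,4.5],[0,0,6.5],[0,0,8],[0,0,8.6],[0,0,8.6],[0,0,8.6]]' --jaw '[0,0,0,0,0,0,0,0]'

```text
time_s: 16.4
eef_pos: [0.458, 0.0164, 0.1915]
eef_rot: [0.0, 0.999, 0.032, 0.001]
wrist_force: [0.8, 0.0, 0.1]
opening: 0.003
grasp_force: 0.0
```

send_rows --dr '[[0,0,0],[0,0,0],[0,0,0],[0,0,0],[0,0,0],[0,0,0],[0,0,0],[0,0,0]]' --xyz '[[-1,-2.3,0],[-1.3,-4.8,0],[-1,-7.3,0],[0,-9.6,0],[1.5,-11.5,0],[3.5,-13,0],[5.7,-14,0],[8.2,-14.3,0]]' --jaw '[0,0,0,0,0,0,0,0]'

```text
time_s: 17.4
eef_pos: [0.5301, 0.1648, 0.191]
eef_rot: [0.0, 0.999, 0.032, -0.001]
wrist_force: [-3.4, -3.3, 0.7]
opening: 0.002
grasp_force: 2.1
```

Run:
```python
from h import *
p,r,o=tool();print(o["time_s"],p,o["wrist_force"],(r.as_matrix().T@(p-[.5367,.0697,0]))*100)
c=ctrl.calibration("wrist");i=ctrl.camera("wrist")[:,:,::-1]
t=ctrl.camera("scene")[:,:,::-1]
cv2.imwrite("pics/s4.png",np.hstack([cv2.resize(i,None,fx=.71,fy=.71)[:,:398],cv2.resize(t[130:280,200:402],None,fx=1.98,fy=1.98)[:298]]))
```

```text
17.4 [0.53014901 0.16478178 0.19102967] [-3.4047766  -3.31914758  0.74556363] [ -0.0671392   -9.51402936 -19.11116664]Traceback (most recent call last):
  File "<stdin>", line 5, in <module>
    return _nx.concatenate(arrs, 1, dtype=dtype, casting=casting)
           ~~~~~~~~~~~~~~~^^^^^^^^^^^^^^^^^^^^^^^^^^^^^^^^^^^^^^^
ValueError: all the input array dimensions except for the concatenation axis must match exactly, but along dimension 0, the array at index 0 has size 298 and the array at index 1 has size 297
```

send_rows --dr '[[0,0,0],[0,0,0],[0,0,0],[0,0,0],[0,0,0],[0,0,0],[0,0,0],[0,0,0]]' --xyz '[[2.5,0.3,0],[4.7,1.3,0],[6.7,2.8,0],[8.2,4.7,0],[9.2,7,0],[9.5,9.5,0],[9.2,12,0],[8.2,14.3,0]]' --jaw '[0,0,0,0,0,0,0,0]'

```text
time_s: 18.5
eef_pos: [0.6099, 0.0346, 0.186]
eef_rot: [-0.008, 0.999, 0.033, -0.013]
wrist_force: [-34.9, 34.6, 5.5]
opening: 0.001
grasp_force: 19.9
```

send_rows --dr '[[0,0,0],[0,0,0],[0,0,0],[0,0,0],[0,0,0],[0,0,0],[0,0,0],[0,0,0]]' --xyz '[[-1.5,2,0],[-3.5,3.5,0],[-5.7,4.4,0],[-8.2,4.7,0],[-10.7,4.4,0],[-12.9,3.5,0],[-14.9,2,0],[-16.4,0,0]]' --jaw '[0,0,0,0,0,0,0,0]'

```text
time_s: 19.5
eef_pos: [0.4564, 0.0183, 0.191]
eef_rot: [-0.0, 0.999, 0.033, 0.0]
wrist_force: [1.0, 0.3, 0.6]
opening: 0.004
grasp_force: 0.0
```

```bash
cat > red.py <<'E'
from h import *
p,r,o=tool();print(o["time_s"],p,o["wrist_force"],(r.as_matrix().T@(p-[.5367,.0697,0]))*100)
for n in ("scene","top"):
    i=np.ascontiguousarray(ctrl.camera(n)[:,:,::-1]);m=cv2.inRange(cv2.cvtColor(i,cv2.COLOR_BGR2HSV),(0,150,50),(6,255,255))
    th=np.radians(np.arange(0,360,2));s=.0055
    best=[]
    for t in th:
        P=np.array([[.5367+.095*np.cos(t)+dx,.0697+.095*np.sin(t)+dy,z] for z in np.linspace(.135,.19,12) for dx in (-s,0,s) for dy in (-s,0,s)])
        u=proj(n,P).round().astype(int);best.append(m[u[:,1],u[:,0]].mean()/255)
    best=np.array(best);k=best.max();print(n,"handle yaw",np.degrees(th[best>k-.05]),k)
    cv2.imwrite(f"pics/r_{n}_{o['time_s']:.2f}.png",i)
E
python3 red.py
```

```text
19.5 [0.45636838 0.01829204 0.19095189] [0.9536474  0.33117102 0.57274734] [ -8.33918656   4.59525999 -19.1030689 ]
scene handle yaw [242.] 1.0
top handle yaw [  0.   2.   4.   6.   8.  10.  12.  14.  16.  18.  20.  22.  24.  26.
  28.  30.  32.  34.  36.  38.  40.  42.  44.  46.  48.  50.  52.  54.
  56.  58.  60.  62.  64.  66.  68.  70.  72.  74.  76.  78.  80.  82.
  84.  86.  88.  90.  92.  94.  96.  98. 100. 102. 104. 106. 108. 110.
 112. 114. 116. 118. 120. 122. 124. 126. 128. 130. 132. 134. 136. 138.
 140. 142. 144. 146. 148. 150. 152. 154. 156. 158. 160. 162. 164. 166.
 168. 170. 172. 174. 176. 178. 180. 182. 184. 186. 188. 190. 192. 194.
 196. 198. 200. 202. 204. 206. 208. 210. 212. 214. 216. 218. 220. 222.
 224. 226. 228. 230. 232. 234. 236. 238. 240. 242. 244. 246. 248. 250.
 252. 254. 256. 258. 260. 262. 264. 266. 268. 270. 272. 274. 276. 278.
 280. 282. 284. 286. 288. 290. 292. 294. 296. 298. 300. 302. 304. 306.
 308. 310. 312. 314. 316. 318. 320. 322. 324. 326. 328. 330. 332. 334.
 336. 338. 340. 342. 344. 346. 348. 350. 352. 354. 356. 358.] 0.0
```

The pusher slipped past the handle: about 50 N when the contact moved from one finger face to the other. The handle is now at yaw 242°, so it has turned about 301° clockwise. I'll switch to gripping the hub and turning it with the wrist. First rise, centre over the hub, turn and inspect.

send_rows --dr '[[0,0,0],[0,0,0],[0,0,0],[0,0,-1.7],[0,0,-3.4],[0,0,-5.1],[0,0,-6.8],[0,0,-8.5]]' --xyz '[[0,0,-2],[0,0,-5],[0,0,-8.5],[2,-1,-10],[4.5,-2.5,-10.5],[6.8,-3.7,-10.5],[8,-4.5,-10.5],[8.2,-4.8,-10.5]]' --jaw '[0,0,20,50,100,100,100,100]'

```text
time_s: 20.6
eef_pos: [0.5373, 0.0692, 0.2961]
eef_rot: [0.0, 0.887, 0.462, 0.0]
wrist_force: [-0.0, -0.4, 0.2]
opening: 0.998
grasp_force: 0.0
```

send_rows --dr '[[0,0,-1.7],[0,0,-3.4],[0,0,-5.1],[0,0,-6.8],[0,0,-8.5],[0,0,-10.2],[0,0,-11.9],[0,0,-13.6]]' --xyz '[[0,0,0],[0,0,0],[0,0,0],[0,0,0],[0,0,0],[0,0,0],[0,0,0],[0,0,0]]' --jaw '[100,100,100,100,100,100,100,100]'

```text
time_s: 21.6
eef_pos: [0.5367, 0.0687, 0.2963]
eef_rot: [0.001, 0.37, 0.929, 0.0]
wrist_force: [-0.4, -1.3, -0.2]
opening: 1.0
grasp_force: 0.0
```

```bash
python3 - <<'E'
from h import *
p,r,o=tool();M=r.as_matrix();c=ctrl.calibration("wrist");i=np.ascontiguousarray(ctrl.camera("wrist")[:,:,::-1])
print(o["time_s"],p,"yaw_y",np.degrees(np.arctan2(M[1,1],M[0,1])),o["q"][5],o["opening"],M.T@(np.array([.5367,.0697,.157])-p)*100)
import pickle;pickle.dump((c,p,M),open("w5.pkl","wb"));cv2.imwrite("pics/w5.png",i)
u=proj("wrist",[[.5367,.0697,.171]],c)[0].astype(int);print(u)
x,y=max(u[0]-90,0),max(u[1]-75,0);print(x,y)
cv2.imwrite("pics/crop5.png",cv2.resize(i[y:y+150,x:x+200],None,fx=4,fy=4,interpolation=cv2.INTER_CUBIC))
E
python3 red.py | head -2
```

```text
21.6 [0.53667215 0.0687432  0.29626682] yaw_y 46.54793349010849 -0.9043956258754091 0.9997062086969584 [ 0.07900403  0.06193353 13.92664914]
[283 204]
193 129
21.65 [0.53667381 0.06874702 0.29626799] [ 0.27275676 -0.59253026  0.48845694] [ -0.09633089  -0.05229935 -29.62675   ]
scene handle yaw [242.] 1.0
```

View pics/crop5.png

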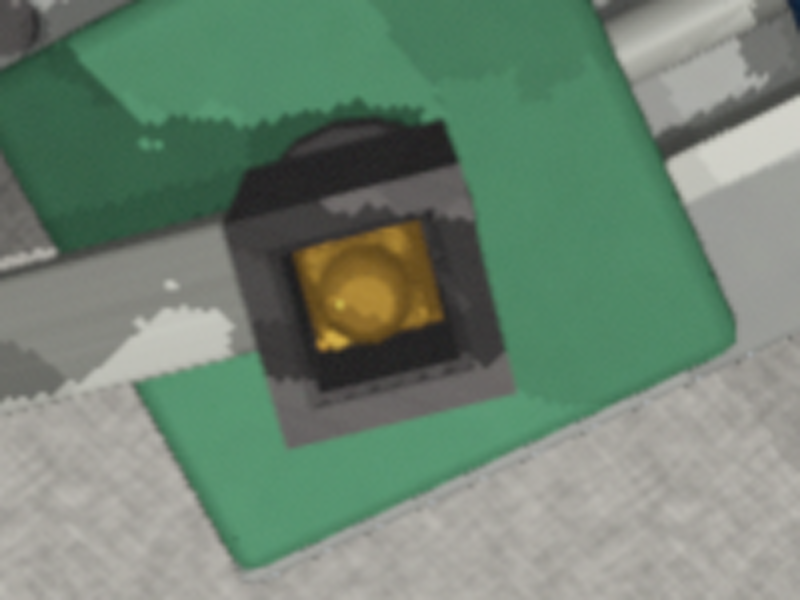

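The hub is still fully seated and its edges are tilted about 14° in the view, so its yaw is about 61° mod 90. Descending to grip it.

send_rows --dr '[[0,0,-1.2],[0,0,-2.4],[0,0,-2.4],[0,0,-2.4],[0,0,-2.4],[0,0,-2.4],[0,0,-2.4],[0,0,-2.4]]' --xyz '[[0.05,0.05,2],[0.05,0.05,5],[0.05,0.05,8],[0.05,0.05,11],[0.05,0.05,13],[0.05,0.05,13.6],[0.05,0.05,13.6],[0.05,0.05,13.6]]' --jaw '[100,100,100,100,100,100,60,0]'

```text
time_s: 22.75
eef_pos: [0.5371, 0.0702, 0.161]
eef_rot: [0.001, 0.254, 0.967, 0.0]
wrist_force: [0.9, 0.0, -0.2]
opening: 0.602
grasp_force: 0.0
```

send_rows --dr '[[0,0,0],[0,0,0],[0,0,0],[0,0,0],[0,0,0],[0,0,1],[0,0,2.6],[0,0,4.3]]' --xyz '[[0,0,0],[0,0,0],[0,0,0],[0,0,0],[0,0,0],[0,0,0],[0,0,0],[0,0,0]]' --jaw '[0,0,0,0,0,0,0,0]'

```text
time_s: 23.75
eef_pos: [0.5365, 0.0702, 0.1612]
eef_rot: [0.001, 0.465, 0.885, -0.0]
wrist_force: [-3.1, -0.0, 8.7]
opening: 0.482
grasp_force: 63.5
```

```bash
cat > st.py <<'E'
from h import *
p,r,o=tool();M=r.as_matrix();print(o["time_s"],p,"yaw_y",np.degrees(np.arctan2(M[1,1],M[0,1])),o["q"][5],o["wrist_force"],o["torque"],o["grasp_force"])
E
python3 st.py
```

```text
23.75 [0.53652065 0.07022281 0.16118111] yaw_y 34.57276147427541 -0.6921046273110115 [-3.10728992 -0.03523054  8.67978081] [-0.09398076  0.56631556  0.36911042] 63.54311943054199
```

send_rows --dr '[[0,0,1.7],[0,0,3.4],[0,0,5.1],[0,0,6.8],[0,0,8.5],[0,0,10.2],[0,0,11.9],[0,0,13.6]]' --xyz '[[0,0,0],[0,0,0],[0,0,0],[0,0,0],[0,0,0],[0,0,0],[0,0,0],[0,0,0]]' --jaw '[0,0,0,0,0,0,0,0]'

```text
time_s: 24.75
eef_pos: [0.538, 0.0701, 0.1612]
eef_rot: [0.001, 0.931, 0.366, 0.002]
wrist_force: [3.7, -1.2, 1.9]
opening: 0.481
grasp_force: 63.0
```

send_rows --dr '[[0,0,1.7],[0,0,3.4],[0,0,5.1],[0,0,6.8],[0,0,8.5],[0,0,10.2],[0,0,11.9],[0,0,13.6]]' --xyz '[[0,0,0],[0,0,0],[0,0,0],[0,0,0],[0,0,0],[0,0,0],[0,0,0],[0,0,0]]' --jaw '[0,0,0,0,0,0,0,0]'

```text
time_s: 25.75
eef_pos: [0.5382, 0.0686, 0.1613]
eef_rot: [0.001, 0.944, -0.331, 0.003]
wrist_force: [2.6, -7.2, 3.4]
opening: 0.478
grasp_force: 62.9
```

send_rows --dr '[[0,0,1.7],[0,0,3.4],[0,0,5.1],[0,0,6.5],[0,0,6.9],[0,0,6.9],[0,0,6.9],[0,0,6.9]]' --xyz '[[0,0,0],[0,0,0],[0,0,0],[0,0,0],[0,0,0],[0,0,0],[0,0,0],[0,0,0]]' --jaw '[0,0,0,0,0,0,0,0]'

```text
time_s: 26.75
eef_pos: [0.5375, 0.0682, 0.1613]
eef_rot: [0.001, 0.767, -0.641, 0.002]
wrist_force: [-0.1, -8.5, 5.8]
opening: 0.481
grasp_force: 63.1
```

```bash
python3 st.py; python3 red.py | head -2
```

```text
26.75 [0.53745525 0.06824457 0.16125996] yaw_y -169.7637667548869 2.873570850429527 [-0.06308136 -8.52663518  5.77071901] [-1.24499409  0.20443066  0.00173028] 63.08133244514465
26.75 [0.53745525 0.06824457 0.16125996] [-0.06308136 -8.52663518  5.77071901] [  0.22423594  -0.07979107 -16.12507368]
scene handle yaw [ 8. 10.] 1.0
```

send_rows --dr '[[0,0,0],[0,0,0],[0,0,0],[0,0,0],[0,0,-1.7],[0,0,-3.4],[0,0,-5.1],[0,0,-6.8]]' --xyz '[[0,0,0],[0,0,0],[0,0,0],[0,0,0],[0,0,0],[0,0,0],[0,0,0],[0,0,0]]' --jaw '[100,100,100,100,100,100,100,100]'

```text
time_s: 27.85
eef_pos: [0.5362, 0.0705, 0.1597]
eef_rot: [-0.0, 0.944, -0.33, -0.0]
wrist_force: [0.1, -0.3, -0.7]
opening: 0.999
grasp_force: 0.0
```

send_rows --dr '[[0,0,-1.7],[0,0,-3.4],[0,0,-5.1],[0,0,-6.8],[0,0,-8.5],[0,0,-10.2],[0,0,-11.9],[0,0,-13.6]]' --xyz '[[0,0,0],[0,0,0],[0,0,0],[0,0,0],[0,0,0],[0,0,0],[0,0,0],[0,0,0]]' --jaw '[100,100,100,100,100,100,100,100]'

```text
time_s: 28.85
eef_pos: [0.5362, 0.0705, 0.1597]
eef_rot: [-0.0, 0.93, 0.367, -0.0]
wrist_force: [0.4, -0.1, 0.1]
opening: 1.0
grasp_force: 0.0
```

send_rows --dr '[[0,0,-1.7],[0,0,-3.4],[0,0,-5.1],[0,0,-6.8],[0,0,-8.5],[0,0,-10.2],[0,0,-11.9],[0,0,-13.6]]' --xyz '[[0,0,0],[0,0,0],[0,0,0],[0,0,0],[0,0,0],[0,0,0],[0,0,0],[0,0,0]]' --jaw '[100,100,100,100,100,100,100,100]'

```text
time_s: 29.85
eef_pos: [0.5362, 0.0705, 0.1597]
eef_rot: [-0.0, 0.465, 0.885, 0.0]
wrist_force: [-0.2, -1.1, 0.3]
opening: 1.0
grasp_force: 0.0
```

```bash
python3 st.py; python3 red.py | head -2
```

```text
29.85 [0.53621834 0.07049318 0.15971412] yaw_y 34.603449881493695 -0.6928828362509875 [-0.16257411 -1.09160956  0.31120689] [ 0.01584107  0.01962326 -0.0282312 ] 0.0
29.85 [0.53621834 0.07049318 0.15971412] [-0.16257411 -1.09160956  0.31120689] [ 9.51331551e-02  4.39762853e-03 -1.59713975e+01]
scene handle yaw [ 8. 10.] 1.0
```

send_rows --dr '[[0,0,-1.7],[0,0,-3.4],[0,0,-5.1],[0,0,-6.8],[0,0,-8.5],[0,0,-10.2],[0,0,-11],[0,0,-11]]' --xyz '[[-0.1,0,0],[-0.1,0,0],[-0.1,0,0],[-0.1,0,0],[-0.1,0,0],[-0.1,0,0],[-0.1,0,0],[-0.1,0,0]]' --jaw '[100,100,100,100,100,100,100,0]'

```text
time_s: 30.95
eef_pos: [0.5368, 0.0696, 0.1598]
eef_rot: [-0.0, -0.087, 0.996, 0.0]
wrist_force: [0.5, -0.8, 0.1]
opening: 0.818
grasp_force: 0.0
```

send_rows --dr '[[0,0,0],[0,0,0],[0,0,0],[0,0,0],[0,0,0],[0,0,0],[0,0,1],[0,0,2.6]]' --xyz '[[0,0,0],[0,0,0],[0,0,0],[0,0,0],[0,0,0],[0,0,0],[0,0,0],[0,0,0]]' --jaw '[0,0,0,0,0,0,0,0]'

```text
time_s: 31.95
eef_pos: [0.537, 0.0694, 0.16]
eef_rot: [0.0, 0.049, 0.999, -0.0]
wrist_force: [-2.0, -2.8, 5.2]
opening: 0.48
grasp_force: 62.6
```

send_rows --dr '[[0,0,1.7],[0,0,3.4],[0,0,5.1],[0,0,6.8],[0,0,8.5],[0,0,10.2],[0,0,11.9],[0,0,13.6]]' --xyz '[[0,0,0],[0,0,0],[0,0,0],[0,0,0],[0,0,0],[0,0,0],[0,0,0],[0,0,0]]' --jaw '[0,0,0,0,0,0,0,0]'

```text
time_s: 32.95
eef_pos: [0.5373, 0.0697, 0.16]
eef_rot: [0.0, 0.69, 0.724, 0.0]
wrist_force: [-0.2, -1.8, 3.7]
opening: 0.487
grasp_force: 62.3
```

```bash
python3 st.py; python3 red.py | head -2
```

```text
32.95 [0.53729837 0.06965469 0.16002901] yaw_y 2.7542374973809953 -0.13847929280266025 [-0.19456418 -1.80497885  3.74508893] [-0.26448244 -0.01978905  0.3026465 ] 62.3059344291687
32.95 [0.53729837 0.06965469 0.16002901] [-0.19456418 -1.80497885  3.74508893] [-7.72392087e-03  7.95514185e-02 -1.60028141e+01]
scene handle yaw [272. 274. 276.] 0.2222222222222222
```

send_rows --dr '[[0,0,1.7],[0,0,3.4],[0,0,5.1],[0,0,6.8],[0,0,8.5],[0,0,10.2],[0,0,11.9],[0,0,13.6]]' --xyz '[[0,0,0],[0,0,0],[0,0,0],[0,0,0],[0,0,0],[0,0,0],[0,0,0],[0,0,0]]' --jaw '[0,0,0,0,0,0,0,0]'

```text
time_s: 34.05
eef_pos: [0.5376, 0.0693, 0.1601]
eef_rot: [0.0, 0.995, 0.099, 0.001]
wrist_force: [1.1, -3.1, 2.2]
opening: 0.485
grasp_force: 62.3
```

send_rows --dr '[[0,0,1.7],[0,0,3.4],[0,0,5.1],[0,0,6.8],[0,0,8.5],[0,0,10.2],[0,0,11.9],[0,0,13.6]]' --xyz '[[0,0,0],[0,0,0],[0,0,0],[0,0,0],[0,0,0],[0,0,0],[0,0,0],[0,0,0]]' --jaw '[0,0,0,0,0,0,0,0]'

```text
time_s: 35.05
eef_pos: [0.5373, 0.0689, 0.16]
eef_rot: [0.0, 0.818, -0.575, 0.001]
wrist_force: [0.0, -4.7, 4.1]
opening: 0.484
grasp_force: 62.4
```

send_rows --dr '[[0,0,1.2],[0,0,1.6],[0,0,1.6],[0,0,1.6],[0,0,1.6],[0,0,1.6],[0,0,1.6],[0,0,0]]' --xyz '[[0,0,0],[0,0,0],[0,0,0],[0,0,0],[0,0,0],[0,0,0],[0,0,0],[0,0,0]]' --jaw '[0,0,0,100,100,100,100,100]'

```text
time_s: 36.05
eef_pos: [0.5368, 0.0697, 0.1597]
eef_rot: [-0.0, 0.82, -0.573, -0.0]
wrist_force: [0.0, 0.8, -0.1]
opening: 0.998
grasp_force: 0.0
```

```bash
python3 st.py; python3 red.py | head -2
```

```text
36.05 [0.53679151 0.06965271 0.1597237 ] yaw_y -159.91782645315485 2.7005932063206743 [ 0.00298695  0.79936567 -0.05571332] [0.02969175 0.01569699 0.009382  ] 0.0
36.05 [0.53679151 0.06965271 0.1597237 ] [ 0.00298695  0.79936567 -0.05571332] [ 4.50368512e-03 -6.16165966e-03 -1.59723716e+01]
scene handle yaw [100.] 1.0
```

send_rows --dr '[[0,0,-1.7],[0,0,-3.4],[0,0,-5.1],[0,0,-6.8],[0,0,-8.5],[0,0,-10.2],[0,0,-11.9],[0,0,-13.6]]' --xyz '[[0,0,0],[0,0,0],[0,0,0],[0,0,0],[0,0,0],[0,0,0],[0,0,0],[0,0,0]]' --jaw '[100,100,100,100,100,100,100,100]'

```text
time_s: 37.15
eef_pos: [0.5368, 0.0696, 0.1598]
eef_rot: [-0.0, 0.995, 0.101, -0.0]
wrist_force: [-0.4, -0.0, 0.1]
opening: 1.001
grasp_force: 0.0
```

send_rows --dr '[[0,0,-1.7],[0,0,-3.4],[0,0,-5.1],[0,0,-6.8],[0,0,-8.5],[0,0,-10.2],[0,0,-11.9],[0,0,-13.6]]' --xyz '[[0,0,0],[0,0,0],[0,0,0],[0,0,0],[0,0,0],[0,0,0],[0,0,0],[0,0,0]]' --jaw '[100,100,100,100,100,100,100,100]'

```text
time_s: 38.15
eef_pos: [0.5368, 0.0696, 0.1598]
eef_rot: [-0.0, 0.687, 0.726, 0.0]
wrist_force: [-0.6, -0.5, 0.8]
opening: 1.005
grasp_force: 0.0
```

send_rows --dr '[[0,0,-1.7],[0,0,-3.4],[0,0,-5.1],[0,0,-6.8],[0,0,-8.5],[0,0,-10.2],[0,0,-11.9],[0,0,-13.6]]' --xyz '[[0,0,0],[0,0,0],[0,0,0],[0,0,0],[0,0,0],[0,0,0],[0,0,0],[0,0,0]]' --jaw '[100,100,100,100,100,100,100,100]'

```text
time_s: 39.15
eef_pos: [0.5368, 0.0696, 0.1597]
eef_rot: [-0.0, 0.046, 0.999, 0.0]
wrist_force: [0.5, -0.8, -0.0]
opening: 0.996
grasp_force: 0.0
```

send_rows --dr '[[0,0,-1.5],[0,0,-2.5],[0,0,-2.5],[0,0,-2.5],[0,0,-2.5],[0,0,-2.5],[0,0,-2.5],[0,0,-2.5]]' --xyz '[[0,0,0],[0,0,0],[0,0,0],[0,0,0],[0,0,0],[0,0,0],[0,0,0],[0,0,0]]' --jaw '[100,100,60,0,0,0,0,0]'

```text
time_s: 40.15
eef_pos: [0.5369, 0.0693, 0.16]
eef_rot: [0.0, -0.084, 0.996, -0.0]
wrist_force: [-2.1, -2.5, 4.9]
opening: 0.483
grasp_force: 61.4
```

```bash
python3 st.py; python3 red.py | head -2
```

```text
40.15 [0.5369391  0.06933122 0.16004886] yaw_y 99.63889177010122 -1.8296419822770893 [-2.13948702 -2.50651834  4.94490617] [-0.32950587  0.29598818 -0.01338245] 61.408714056015015
40.15 [0.5369391  0.06933122 0.16004886] [-2.13948702 -2.50651834  4.94490617] [ -0.02033274  -0.04630941 -16.00486624]
scene handle yaw [100.] 1.0
```

send_rows --dr '[[0,0,1.7],[0,0,3.4],[0,0,5.1],[0,0,6.8],[0,0,8.5],[0,0,10.2],[0,0,11.9],[0,0,13.6]]' --xyz '[[0,0,0],[0,0,0],[0,0,0],[0,0,0],[0,0,0],[0,0,0],[0,0,0],[0,0,0]]' --jaw '[0,0,0,0,0,0,0,0]'

```text
time_s: 41.25
eef_pos: [0.5373, 0.0697, 0.1601]
eef_rot: [0.0, 0.59, 0.808, 0.0]
wrist_force: [0.6, -1.8, 3.6]
opening: 0.486
grasp_force: 62.3
```

send_rows --dr '[[0,0,1.7],[0,0,3.4],[0,0,5.1],[0,0,6.8],[0,0,8.5],[0,0,10.2],[0,0,11.9],[0,0,13.6]]' --xyz '[[0,0,0],[0,0,0],[0,0,0],[0,0,0],[0,0,0],[0,0,0],[0,0,0],[0,0,0]]' --jaw '[0,0,0,0,0,0,0,0]'

```text
time_s: 42.25
eef_pos: [0.5376, 0.0694, 0.16]
eef_rot: [0.0, 0.974, 0.226, 0.001]
wrist_force: [1.1, -1.9, 1.7]
opening: 0.483
grasp_force: 62.3
```

send_rows --dr '[[0,0,1.7],[0,0,3.4],[0,0,5.1],[0,0,6.8],[0,0,8.5],[0,0,10.2],[0,0,11.9],[0,0,13.6]]' --xyz '[[0,0,0],[0,0,0],[0,0,0],[0,0,0],[0,0,0],[0,0,0],[0,0,0],[0,0,0]]' --jaw '[0,0,0,0,0,0,0,0]'

```text
time_s: 43.25
eef_pos: [0.5374, 0.069, 0.1601]
eef_rot: [0.0, 0.885, -0.465, 0.001]
wrist_force: [-0.6, -3.5, 4.1]
opening: 0.484
grasp_force: 62.4
```

send_rows --dr '[[0,0,1.7],[0,0,3.4],[0,0,5],[0,0,5.5],[0,0,5.5],[0,0,5.5],[0,0,5.5],[0,0,5.5]]' --xyz '[[0,0,0],[0,0,0],[0,0,0],[0,0,0],[0,0,0],[0,0,0],[0,0,0],[0,0,0]]' --jaw '[0,0,0,0,0,0,0,0]'

```text
time_s: 44.25
eef_pos: [0.5372, 0.069, 0.1601]
eef_rot: [0.0, 0.719, -0.695, 0.001]
wrist_force: [-0.4, -5.4, 3.6]
opening: 0.483
grasp_force: 61.5
```

```bash
python3 st.py; python3 red.py | head -2
```

```text
44.25 [0.53719645 0.06901318 0.16007306] yaw_y -178.09192463649754 3.0175837351790933 [-0.42149755 -5.35620592  3.64994326] [-0.84402764  0.12816235 -0.03564158] 61.506303548812866
44.25 [0.53719645 0.06901318 0.16007306] [-0.42149755 -5.35620592  3.64994326] [  0.08436654  -0.05978045 -16.00719632]
scene handle yaw [182. 184.] 0.9259259259259259
```

Handle at 182–184°, which is three turns on crank count. Releasing, rising clear, then checking the carriage travel and the crank.

send_rows --dr '[[0,0,0],[0,0,0],[0,0,0],[0,0,0],[0,0,0],[0,0,0],[0,0,0],[0,0,0]]' --xyz '[[0,0,0],[0,0,0],[0,0,0],[0,0,0],[0,0,0],[0,0,0],[0,0,-1],[0,0,-3]]' --jaw '[30,60,100,100,100,100,100,100]'

```text
time_s: 45.35
eef_pos: [0.5363, 0.0696, 0.1899]
eef_rot: [0.0, 0.718, -0.696, -0.001]
wrist_force: [-0.6, 0.3, 0.9]
opening: 0.997
grasp_force: 0.0
```

send_rows --dr '[[0,0,0],[0,0,0],[0,0,0],[0,0,0],[0,0,0],[0,0,0],[0,0,0],[0,0,0]]' --xyz '[[0,0,-3],[0,0,-6],[0,0,-9],[0,0,-11],[0,0,-13],[0,0,-14],[0,0,-14],[0,0,-14]]' --jaw '[100,100,100,100,100,100,100,100]'

```text
time_s: 46.35
eef_pos: [0.5364, 0.0696, 0.3289]
eef_rot: [0.0, 0.718, -0.696, -0.001]
wrist_force: [0.1, -0.5, -0.2]
opening: 1.0
grasp_force: 0.0
```

```bash
python3 st.py; python3 red.py | head -2
python3 - <<'E'
from h import *
import glob
f=sorted(glob.glob("pics/r_scene_*.png"));print(f)
y=np.array([.296,.955]);A=np.array([.537,.0697])
P=np.r_[A+.145*y,.1];u=proj("scene",P)[0];print(u)
g=lambda n:cv2.imread(n).astype(np.float32)
a=g("pics/scene0.png")
def tr(n,box,bl=cv2.COLOR_BGR2GRAY):
    x0,y0,x1,y1=box
    W=np.eye(2,3,dtype=np.float32);t=cv2.cvtColor(a[y0:y1,x0:x1]/255,bl)
    cc,W=cv2.findTransformECC(t,cv2.cvtColor(g(n)/255,bl),np.array([[1,0,x0],[0,1,y0]],np.float32),cv2.MOTION_TRANSLATION,(3,200,1e-6),None,5)
    return W[:,2]-[x0,y0],cc
for n in f: print(n[-9:-4],"carriage",tr(n,(305,292,356,342)),"wheel",tr(n,(318,365,380,415)))
for d in (2,4,6):print(d,proj("scene",np.r_[A+(.145+d/1000)*y,.1])[0]-u)
E
```

```text
46.35 [0.53643246 0.06955043 0.32888805] yaw_y -178.14169468780983 3.0185616710539094 [ 0.06378337 -0.49009315 -0.2402128 ] [-0.03870218 -0.00336982 -0.00212466] 0.0
46.35 [0.53643246 0.06955043 0.32888805] [ 0.06378337 -0.49009315 -0.2402128 ] [ 8.53751867e-03  7.34867387e-02 -3.28887361e+01]
scene handle yaw [184.] 0.9907407407407407
['pics/r_scene_19.50.png', 'pics/r_scene_21.65.png', 'pics/r_scene_26.75.png', 'pics/r_scene_29.85.png', 'pics/r_scene_32.95.png', 'pics/r_scene_36.05.png', 'pics/r_scene_40.15.png', 'pics/r_scene_44.25.png', 'pics/r_scene_46.35.png']
[327.90086222 307.97832489]
19.50 carriage (array([0.23956299, 0.2350769 ]), 0.986987106898916) wheel (array([ 0.03662109, -0.05245972]), 0.9971822716889231)
21.65 carriage (array([0.22610474, 0.19650269]), 0.9764987305160585) wheel (array([ 0.04492188, -0.04876709]), 0.9971706147058733)
26.75 carriage (array([0.41897583, 0.52783203]), 0.9651788678694353) wheel (array([ 0.03530884, -0.04519653]), 0.9971691899157828)
29.85 carriage (array([0.43218994, 0.56164551]), 0.9653739794327819) wheel (array([ 0.04290771, -0.0489502 ]), 0.9971696661373474)
32.95 carriage (array([0.44830322, 0.60067749]), 0.9607941511252819) wheel (array([ 0.03668213, -0.05007935]), 0.9971585577696157)
36.05 carriage (array([0.75790405, 1.03347778]), 0.9120049168380227) wheel (array([ 0.03598022, -0.04000854]), 0.9971514487218303)
40.15 carriage (array([0.7756958 , 1.04031372]), 0.9124368651842018) wheel (array([ 0.04171753, -0.03848267]), 0.9971714288523895)
44.25 carriage (array([0.60360718, 0.99575806]), 0.9358129939362696) wheel (array([ 0.03805542, -0.05328369]), 0.9971803601602658)
46.35 carriage (array([0.57714844, 0.90109253]), 0.9390789640917905) wheel (array([ 0.04190063, -0.05523682]), 0.9971671135084925)
2 [0.26429321 0.87894133]
4 [0.52959234 1.76124122]
6 [0.79590292 2.64691819]
```

Run:
```python
from h import *
import glob
def ch(n):
    g=cv2.imread(n).astype(np.float32)+8;s=g/g.sum(2,keepdims=True);return s
a=ch("pics/scene0.png")
for n in ["pics/scene0.png"]+sorted(glob.glob("pics/r_scene_*.png")):
    s=ch(n);out=[]
    for k,(x0,y0,x1,y1) in (("or",(300,285,365,350)),("bl",(285,295,370,355))):
        c=s[y0:y1,x0:x1];w=np.clip(c[...,2]-c[...,0]-.15,0,.25) if k=="or" else np.clip(c[...,0]-c[...,2]-.1,0,.25)
        yy,xx=np.mgrid[y0:y1,x0:x1];out+=[(w*xx).sum()/w.sum(),(w*yy).sum()/w.sum()]
    o=np.array(out)
    if "scene0" in n:o0=o
    print(n[-9:-4],(o-o0).round(2))
```

```text
cene0 [0. 0. 0. 0.]
19.50 [0.19 0.44 0.1  0.54]
21.65 [0.18 0.43 0.14 0.71]
26.75 [0.33 0.76 0.19 1.24]
29.85 [0.32 0.75 0.16 1.22]
32.95 [0.39 0.89 0.17 1.45]
36.05 [0.49 1.11 0.14 1.85]
40.15 [0.49 1.1  0.15 1.84]
44.25 [ 0.63  1.45 -0.06  2.46]
46.35 [ 0.63  1.43 -0.16  2.39]
```

```bash
python3 -c "
from bench import ctrl
print(ctrl.hand_in())"
```

```text
the job is handed in; nothing more can be done
None
```

The crank is seated on the shaft and wound three turns clockwise, and the job is handed in with no verdict returned: the handle ended within about 2° of its start angle, the carriage shift seen in the camera fits three turns only to a few per cent, and one early push peaked at about 50 N when the shut fingers slipped past the handle.

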